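# Turn the yellow cheese on its freewheel stand

## Task

Turn the yellow cheese on its turning stand until the red mark on its board lines up with the white pointer, working it only by the stand's lever. The lever drives through a freewheel: swing it clockwise first, where it runs loose and the cheese stays still, then anticlockwise, where it grips and carries the cheese round; stop at the pointer and let go. Do not touch the cheese or its board, and leave the lever of the red cheese's stand alone.

Things in the scene. Friction and masses are not known exactly. Their poses are not given: they have to be found in the camera images.
- yellow_axis (a point): Yellow cheese (128 mm across) pinned on a round wooden board (190 mm across, its top 60 mm above the table); the cheese's top is 115 mm above the table. The point: top centre of the cheese, on the vertical turning axis (the lever's too). x axis: towards the red mark (28 x 16 mm) at the board's rim; z up. The stand is fixed; its foot is 170 mm across.
- yellow_cheese (a joint): Angle of board and cheese (rad), growing anticlockwise from above; 0 when the red mark is at the white pointer, a small block outside the rim on the side away from the lever. Starts at -0.95 to -0.70. Friction holds it where it is left. The freewheel takes hold within 0.05 rad when the lever goes anticlockwise and lets go when it goes clockwise. Driving takes about 2 N at the grip.
- yellow_grip (a point): Grip of the yellow cheese's lever: an upright black round post, 23 mm across, 36 to 111 mm above the table, at the end of a flat steel arm on the robot's side of the stand. The point is on the post's axis, 90 mm above the table, 165 mm from the turning axis. The lever starts 0.10 to 0.25 rad short of its anticlockwise stop and has at least 1.15 rad of loose clockwise travel.
- red_grip (a point): The same point on the lever of the second, identical stand, which carries a red cheese: not to be moved. The two stands may stand either way round, left or right.

How it is judged:
On the way:
1. the yellow cheese's lever has been swung back by at least 50 mm at its grip while the cheese stayed where it was (distance of yellow_grip from where it was at the start of the episode above 0.05 m and value of joint yellow_cheese below -0.55 rad), for 0.1 s.
At the end, for the whole second after the job is handed in: The red mark on the yellow cheese's board is within 0.2 rad (11 degrees) of the white pointer and at rest, and the grip of the red cheese's lever is within 30 mm of where it started (value of joint yellow_cheese between -0.2 and 0.2 rad and velocity of joint yellow_cheese between -0.1 and 0.1 rad/s and distance of red_grip from where it was at the start of the episode below 0.03 m); the robot touches nothing.
It fails at once if the robot pushes on the yellow cheese or its board (over 2 N) (contact force between any of the fingers, the arm and yellow_cheese above 2 N).
It fails at once if the lever of the red cheese's stand is moved by more than 30 mm at its grip (distance of red_grip from where it was at the start of the episode above 0.03 m).
It also fails if it takes over 40 s, if anything falls off the work surface, if the arm or the gripper's body presses on something with over 40 N, if the wrist force passes 120 N, or if a joint passes its speed limit or range.

## Robot

A 7-joint arm with a two-finger parallel gripper is mounted at the origin on the work surface. World frame = base frame: x ahead of the robot, y to its left, z up, the work surface at z = 0. Lengths are in m, angles in rad, forces in N, time in s.
With the tool pointing down it reaches from about 0.4 to 0.85 m from the base axis. Payload 10.4 kg.
Tool frame: the origin (TCP) lies at the very end of the fingers, on their centre line; the grasp point (between the pads) lies 19 mm behind it (manip.grip_point_offset is the z of the grasp point in the tool frame, in m); z points along the fingers, y is the direction in which the jaws open and shut (so a half turn about z gives the same grasp; the last joint's range is limited). The gripper opens to 85 mm and grips with 20 to 120 N. Pads are 22 mm wide; open, the fingers measure 114 mm over their backs; the gripper's body (76 mm by 85 mm) begins 54 mm behind the grasp point. The pads swing forward as they close: fully open they stand 13 mm farther back than shut.
Start: joints at [1.232, 0.332, -0.065, 1.46, 0.022, 1.35, -0.088], TCP at [0.194, -0.594, 0.231] pointing down, gripper open.
Joint ranges: [-2.6, 2.6], [-0.5, 2.12], [-1.47, 1.34], [0.16, 2.42], [-1.27, 4.41], [0.06, 2.06], [-2.6, 2.6]. Speed limits (rad/s): [2.22, 2.22, 2.79, 2.79, 3.14, 3.14, 3.14].

## Interface

Orientations are given as a unit quaternion [x, y, z, w].
In Python, from workcell import manip, camera, get_calibration, hand_in gives the robot as it stands.
- The arm moves only by the shell command python3 -m pendant 'ROWS' [FORCE]. ROWS is JSON, a list of rows, each a list of 5 numbers: the shift along the tool's x, y, z in units of 40 mm (1.0 is 40 mm), then the turn about the tool's z in units of 6 degrees (1.0 is 6 degrees), then the closure, from 0 (fully open) to 1 (shut). A call has 1 to 5 rows; each row is the pose to reach, as a shift and turn from the pose commanded when the call began, along the tool's axes at that moment; what a row does not reach only later rows make up. A row lasts 1/8 s, in which the tool goes at most 62.5 mm and 10.7 degrees, less where a joint would pass 70% of its speed; a pose out of reach is approached as far as the arm can. A call with a gripper value outside its range is refused whole. The fingers move at their own pace and stop on an object; FORCE is the grip in N (left out, the last holds). Time passes only in rows, so rows that repeat a pose let the fingers close. It gives the time, the measured TCP pose, the force and the opening at its end, in the units of the state.
- manip.get_obs(): the state, without advancing time (a new reading comes with each control period).
- camera(name): name is "side" or "top"; returns (picture, depth): 480x640x3 uint8, red, green, blue; 480x640 float32, m along the optical axis (not along the pixel's ray), 0 where there is no reading.
- get_calibration(name): a dict with "vfov" (degrees; the focal length in pixels is half the picture's height over the tangent of half this angle, whatever the lens; pixels are square), "cx", "cy" (the principal point, pixels), "position" and "rotation" of the camera in the world. Camera axes: x right, y down, z forward; pixel columns grow to the right and rows downward; lengths in m; the calibration is good to about 2 mm. A picture is of the moment at which its call begins. get_calibration takes no time and is no camera call.
- hand_in(): hands the job in, once; it reports no verdict.
The state is a dict: "clock": time; "joint_pos": joint angles; "joint_velocities": joint speeds; "tau": joint torques, N m; "position": TCP position; "ee_rot": TCP orientation; "ft_force": force on the tool from outside, world axes, zero at the start; "torque": the same for the moment, N m; "grip_width": opening from 0.0 (shut) to 1.0 (fully open).
Only numpy, scipy, OpenCV 4.12 (cv2) and the standard library are available. Lean on these libraries where they do the work, as an engineer would, in place of code of your own. Each camera call takes 0.05 s, during which the arm holds its last target.

## Working session

There is one attempt and no reset: what is moved stays moved. The work goes in short steps, Python scripts to look and compute and a shell command to move; the robot and the scene stay as the last step left them, time stands still between calls to the robot, and variables do not carry over. Pictures are saved under pics/ and viewed, and the job is handed in when it is done.

```bash
mkdir -p pics; cat > h.py <<'E'
import numpy as np, cv2
from workcell import manip, camera, get_calibration
def save(n,tag):
    p,d=camera(n); cv2.imwrite(f'pics/{tag}.png',p[:,:,::-1]); np.savez(f'pics/{tag}.npz',p=p,d=d); return p,d
def f(c): return 240/np.tan(np.radians(c['vfov'])/2)
def ray(n,u,v):
    c=get_calibration(n); F=f(c)
    return np.array(c['position']),np.array(c['rotation']).reshape(3,3)@np.array([(u-c['cx'])/F,(v-c['cy'])/F,1.])
def plane(n,u,v,z):
    o,r=ray(n,u,v); return o+r*(z-o[2])/r[2]
def dep(n,u,v,d):
    o,r=ray(n,u,v); return o+r*d
E
python3 - <<'E'
from h import *
for n in ('side','top'): save(n,n+'0'); print(get_calibration(n))
o=manip.get_obs(); print(o); print(manip.grip_point_offset)
E
```

```text
{'vfov': 47.08801158643079, 'cx': 312.5690129879074, 'cy': 237.66049238965905, 'position': array([0.44398111, 0.62551638, 0.68970744]), 'rotation': array([-0.09069767,  0.91186202, -0.39876366,  0.03562477])}
{'vfov': 42.701441068526925, 'cx': 322.28909379006416, 'cy': 241.32335094835048, 'position': array([0.47093301, 0.00501482, 1.16206083]), 'rotation': array([ 0.71641267, -0.69581306,  0.03996423, -0.03162162])}
{'clock': 0.1, 'joint_pos': array([ 1.23238723,  0.33280092, -0.06470949,  1.46086706,  0.02160156,
        1.3499067 , -0.08847894]), 'joint_velocities': array([-1.84409942e-03, -1.02785810e-03, -2.33838316e-05, -2.29054654e-03,
        7.47993121e-04, -1.90544509e-03,  4.80204756e-04]), 'tau': array([ 1.63133893e-03, -6.26747274e+01,  4.96380636e-02, -3.92429388e+01,
        1.64906314e-02,  6.90678076e-03, -4.90057948e-05]), 'position': array([ 0.19401099, -0.59376432,  0.23059572]), 'ee_rot': array([ 9.87554839e-01,  1.57273728e-01, -1.29428180e-04, -6.30072422e-04]), 'ft_force': array([-0.23422278,  1.0924391 , -0.29099972]), 'torque': array([-0.06961944, -0.04513595,  0.00526205]), 'grip_width': 1.0016464212409069}
-0.0187
```

```bash
sed -i 's/np.array(c\[.rotation.\]).reshape(3,3)@/R.from_quat(c["rotation"]).as_matrix()@/; 1a from scipy.spatial.transform import Rotation as R' h.py; cat h.py | head -12
```

```text
import numpy as np, cv2
from scipy.spatial.transform import Rotation as R
from workcell import manip, camera, get_calibration
def save(n,tag):
    p,d=camera(n); cv2.imwrite(f'pics/{tag}.png',p[:,:,::-1]); np.savez(f'pics/{tag}.npz',p=p,d=d); return p,d
def f(c): return 240/np.tan(np.radians(c['vfov'])/2)
def ray(n,u,v):
    c=get_calibration(n); F=f(c)
    return np.array(c['position']),R.from_quat(c["rotation"]).as_matrix()@np.array([(u-c['cx'])/F,(v-c['cy'])/F,1.])
def plane(n,u,v,z):
    o,r=ray(n,u,v); return o+r*(z-o[2])/r[2]
def dep(n,u,v,d):
```

View pics/top0.png

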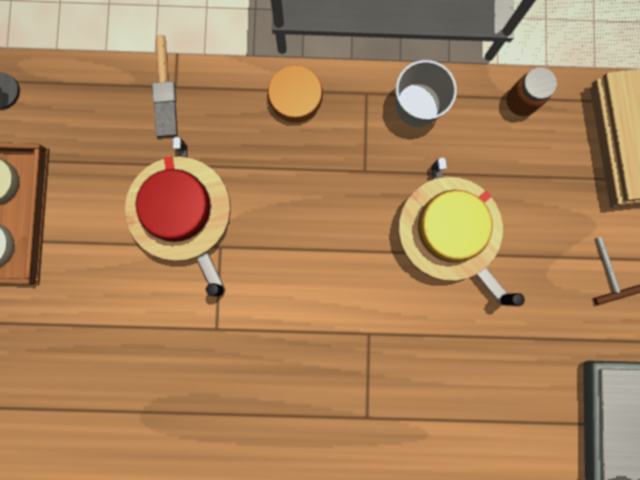

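View pics/side0.png

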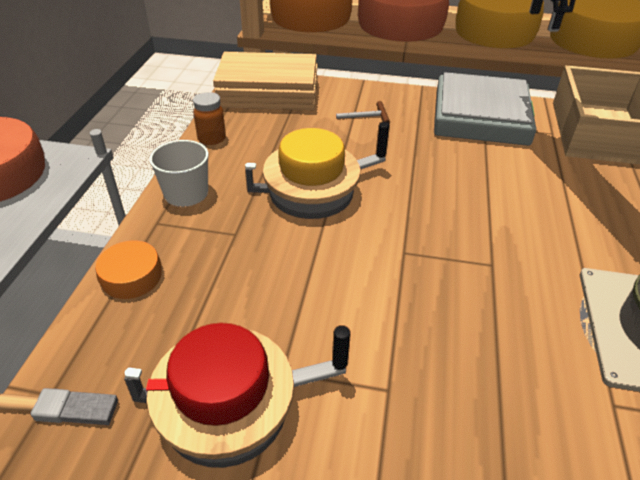

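The top view shows the yellow stand at right, with its cheese at about (456,225), red mark (485,197), pointer (440,163) and black post (513,299). The red stand is at left, with its post at (215,289). In the side view the yellow post is at (382,140).

```bash
cat >> h.py <<'E'
def blob(m,box):
    k=np.zeros(m.shape,np.uint8); u0,v0,u1,v1=box; k[v0:v1,u0:u1]=m[v0:v1,u0:u1]
    n,l,s,c=cv2.connectedComponentsWithStats(k); i=1+np.argmax(s[1:,4]); return l==i,c[i],s[i]
def masks(p):
    h=cv2.cvtColor(p,cv2.COLOR_RGB2HSV).astype(int); H,S,V=h[...,0],h[...,1],h[...,2]
    return dict(yellow=(H>22)&(H<35)&(S>150)&(V>120),red=((H<5)|(H>172))&(S>150)&(V>100),black=(V<60),white=(S<50)&(V>170))
def tri(a,b):
    (o1,r1),(o2,r2)=a,b; t=np.linalg.lstsq(np.c_[r1,-r2],o2-o1,rcond=None)[0]
    P,Q=o1+t[0]*r1,o2+t[1]*r2; return (P+Q)/2,np.linalg.norm(P-Q)
E
python3 - <<'E'
from h import *
T=np.load('pics/top0.npz');S=np.load('pics/side0.npz')
mt,ms=masks(T['p']),masks(S['p'])
def show(n,D,m,name,box):
    k,c,s=blob(m[name],box); vs,us=np.nonzero(k); d=D['d'][k]
    P=np.array([dep(n,u,v,x) for u,v,x in zip(us,vs,d) if x>0])
    print(n,name,c.round(1),s, 'med',np.median(P,0).round(3),'zmax',np.percentile(P[:,2],[5,50,95]).round(3)); return k,c,P
show('top',T,mt,'yellow',(400,170,510,290))
k,c,P=show('top',T,mt,'black',(495,280,535,315))
q=P[P[:,2]>.1]; print('post top',q.mean(0),len(q))
show('top',T,mt,'red',(470,185,500,212))
show('top',T,mt,'white',(425,150,455,172))
show('side',S,ms,'yellow',(260,110,365,200))
k,c,P=show('side',S,ms,'black',(370,112,395,165))
print(np.median(P[abs(P[:,2]-.09)<.006],0))
show('side',S,ms,'white',(240,155,265,180))
k,c,P=show('top',T,mt,'black',(205,280,230,300));q=P[P[:,2]>.1]; print('red post',q.mean(0),len(q))
E
```

```text
top yellow [460.5 224.6] [424 191  68  67 246] med [ 0.613 -0.249  0.114] zmax [0.111 0.114 0.118]
top black [510.2 299.5] [500 294  24  11 179] med [ 0.487 -0.336  0.09 ] zmax [0.049 0.09  0.113]
post top [ 0.48760681 -0.34148863  0.10908033] 73
top red [485.1 195.8] [480 191  11  10  60] med [ 0.674 -0.3    0.064] zmax [0.061 0.064 0.067]
top white [442.3 163. ] [439 157   8  12  79] med [ 0.734 -0.222  0.062] zmax [0.    0.062 0.066]
side yellow [311.1 145.2] [ 281  129   61   34 1613] med [ 0.612 -0.233  0.115] zmax [0.114 0.115 0.117]
side black [382.3 138.9] [377 121  12  37 324] med [ 0.486 -0.336  0.081] zmax [0.042 0.081 0.112]
[ 0.48585502 -0.33605787  0.08923361]
side white [250.1 164.5] [245 163  11   4  41] med [ 0.731 -0.221  0.062] zmax [0.061 0.062 0.064]
top black [215.  290.3] [207 284  17  13 133] med [0.489 0.174 0.109] zmax [0.059 0.109 0.115]
red post [0.48903637 0.17862743 0.11100556] 89
```

```bash
python3 - <<'E'
import cv2
a=cv2.imread('pics/top0.png')[140:320,380:560];cv2.imwrite('pics/c1.png',cv2.resize(a,None,fx=3.3,fy=3.3,interpolation=2))
E
```

```text
(no output)
```

View pics/c1.png

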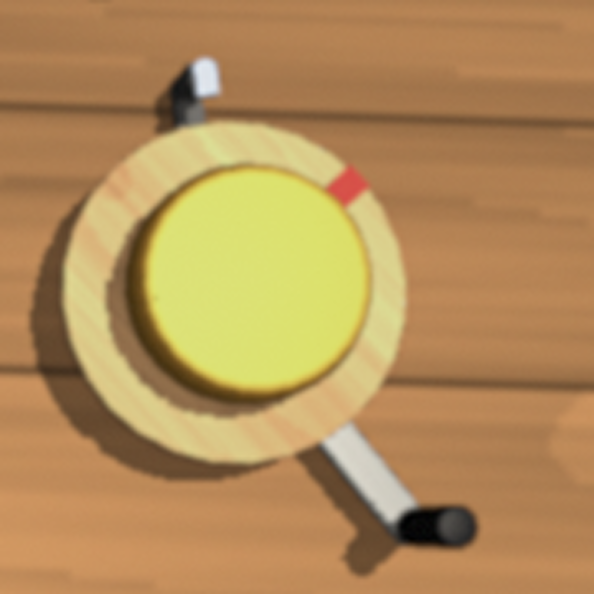

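```bash
python3 - <<'E'
from h import *
T=np.load('pics/top0.npz');S=np.load('pics/side0.npz')
for n,D,b in(('top',T,(380,150,520,300)),('side',S,(240,110,380,220))):
    vs,us=np.nonzero(D['d']>0); P=np.array([dep(n,u,v,x) for u,v,x in zip(us,vs,D['d'][vs,us])])
    inb=(us>b[0])&(us<b[2])&(vs>b[1])&(vs<b[3])
    for z,rr in((.115,'cheese'),(.06,'board')):
        q=P[inb&(abs(P[:,2]-z)<.005)&(np.hypot(P[:,0]-.615,P[:,1]+.24)<.105)]
        (c,r)=cv2.minEnclosingCircle(q[:,:2].astype(np.float32)); print(n,rr,np.round(c,4),round(r,4),len(q))
print('board centre',plane('top',451.1,228.6,.06),'cheese',plane('top',458.2,224.8,.115))
g=tri(ray('top',518,299.5),ray('side',383,122)); print('post top tri',g)
A=np.array([.615,-.237]); 
for nm,p in(('mark',(.674,-.300)),('ptr',(.732,-.2215)),('grip',(.486,-.338))):
    d=np.array(p)-A; print(nm,np.hypot(*d).round(3),np.arctan2(d[1],d[0]).round(3))
o=manip.get_obs(); print(R.from_quat(o['ee_rot']).as_matrix().round(3))
E
```

```text
Traceback (most recent call last):
  File "h.py", line 13, in dep
    o,r=ray(n,u,v); return o+r*d
        ~~~^^^^^^^
  File "h.py", line 8, in ray
    c=get_calibration(n); F=f(c)
ValueError: time passes only in moves, steps and waits
```

```bash
sed -i '1i import functools' h.py; cat >> h.py <<'E'
get_calibration=functools.lru_cache(None)(get_calibration)
E
python3 - <<'E'
from h import *
T=np.load('pics/top0.npz');S=np.load('pics/side0.npz')
for n,D,b in(('top',T,(380,150,520,300)),('side',S,(240,110,380,220))):
    vs,us=np.mgrid[b[1]:b[3],b[0]:b[2]].reshape(2,-1); P=np.array([dep(n,u,v,x) for u,v,x in zip(us,vs,D['d'][vs,us])])
    for z,rr in((.115,'cheese'),(.06,'board')):
        q=P[(abs(P[:,2]-z)<.005)&(np.hypot(P[:,0]-.615,P[:,1]+.24)<.105)]
        (c,r)=cv2.minEnclosingCircle(q[:,:2].astype(np.float32)); print(n,rr,np.round(c,4),round(r,4),len(q))
print('board centre',plane('top',451.1,228.6,.06),'cheese',plane('top',458.2,224.8,.115))
g=tri(ray('top',518,299.5),ray('side',383,122)); print('post top tri',g)
A=np.array([.615,-.237]); 
for nm,p in(('mark',(.674,-.300)),('ptr',(.732,-.2215)),('grip',(.486,-.338))):
    d=np.array(p)-A; print(nm,np.hypot(*d).round(3),np.arctan2(d[1],d[0]).round(3))
o=manip.get_obs(); print(R.from_quat(o['ee_rot']).as_matrix().round(3), o['clock'])
E
```

```text
top cheese [ 0.6141 -0.2376] 0.0621 3794
top board [ 0.615 -0.239] 0.0957 4060
side cheese [ 0.6122 -0.2364] 0.0622 1875
side board [ 0.611  -0.2374] 0.0962 2108
board centre [ 0.61326849 -0.23922609  0.06      ] cheese [ 0.61313546 -0.23926004  0.115     ]
post top tri (array([ 0.48807427, -0.34167372,  0.11677879]), np.float64(0.000588350522445676))
mark 0.086 -0.818
ptr 0.118 0.132
grip 0.164 -2.477
[[ 0.951  0.311 -0.   ]
 [ 0.311 -0.951  0.001]
 [-0.    -0.001 -1.   ]] 0.1
```

```bash
python3 -m pendant '[[1.2,-0.5,0,-0.8,0],[2.4,-1,0,-1.6,0],[3.6,-1.5,0,-2.4,0],[4.8,-2,0,-3,0],[6,-2.5,0,-3.64,0]]' 20
```

```text
clock: 0.72
position: [0.3921, -0.4232, 0.2311]
ee_rot: [0.94, 0.342, -0.0, -0.0]
ft_force: [-1.0, -0.4, 0.6]
grip_width: 1.002
```

```bash
python3 -m pendant '[[1.1,0,0,0,0],[2.2,0,0,0,0],[3.14,0,0,0,0],[3.14,0,0.6,0,0],[3.14,0,0.6,0,0]]'
python3 - <<'E'
from h import *
save('side','side1');save('top','top1')
E
```

```text
clock: 1.35
position: [0.4865, -0.3432, 0.2053]
ee_rot: [0.94, 0.342, -0.001, -0.002]
ft_force: [-0.1, -0.4, 0.2]
grip_width: 0.998
```

View pics/side1.png

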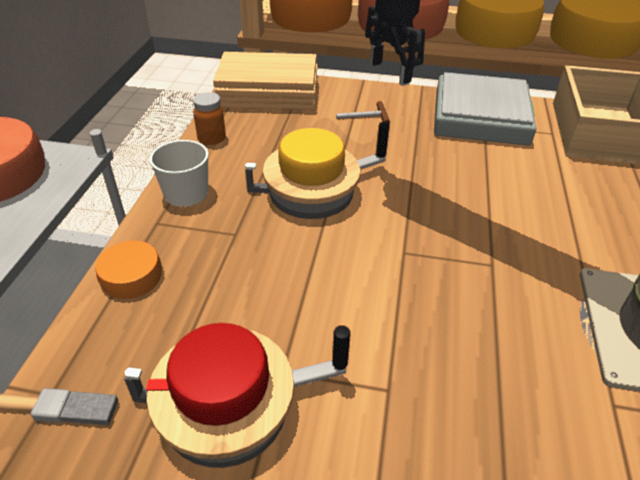

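View pics/top1.png

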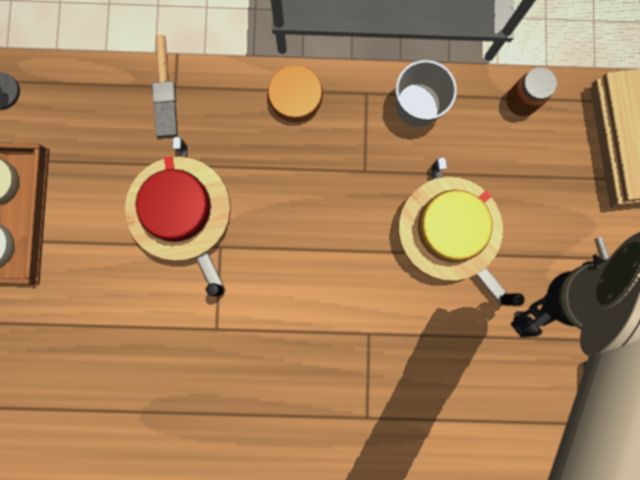

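The side view shows the open fingers about 110 mm above the yellow post, with tips near (378,62) and (406,78). In the top view they straddle the expected point near (542,303), so perspective fits. Next I descend.

```bash
python3 -m pendant '[[0,0,1,0,0],[0,0,2,0,0],[0,0,3,0,0],[0,0,3.35,0,0],[0,0,3.35,0,0]]'
python3 - <<'E'
from h import *
save('side','side2')
E
```

```text
clock: 2.08
position: [0.4875, -0.3443, 0.0738]
ee_rot: [0.94, 0.341, -0.0, 0.0]
ft_force: [0.2, 0.1, 1.0]
grip_width: 1.002
```

View pics/side2.png

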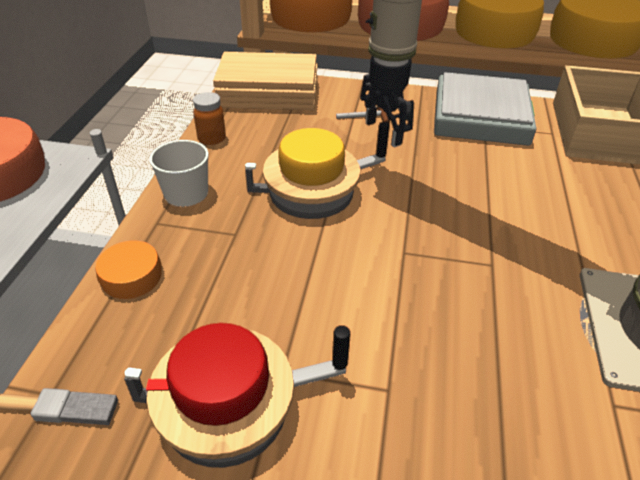

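The post (382,140) stands between the fingers, whose tips are at about (371,115) and (400,140). Next I close gently.

```bash
python3 -m pendant '[[0,0,0,0,0.4],[0,0,0,0,0.7],[0,0,0,0,1],[0,0,0,0,1],[0,0,0,0,1]]' 20; python3 -m pendant '[[0,0,0,0,1],[0,0,0,0,1]]'
```

```text
clock: 2.75
position: [0.4877, -0.3441, 0.0738]
ee_rot: [0.94, 0.341, 0.0, 0.0]
ft_force: [-0.7, -0.1, 3.4]
grip_width: 0.262
clock: 3.0
position: [0.4878, -0.3441, 0.0738]
ee_rot: [0.94, 0.341, 0.0, 0.0]
ft_force: [-0.7, 0.2, 5.8]
grip_width: 0.259
```

```bash
python3 -m pendant '[[0.02,-0.41,0,0.95,1],[0.08,-0.82,0,1.91,1],[0.18,-1.22,0,2.86,1],[0.33,-1.61,0,3.82,1],[0.5,-1.98,0,4.77,1]]'
```

```text
clock: 3.62
position: [0.4529, -0.27, 0.0738]
ee_rot: [0.995, 0.097, 0.001, 0.0]
ft_force: [6.1, -0.3, -0.0]
grip_width: 0.263
```

```bash
python3 - <<'E'
from h import *
save('top','top3')
E
```

```text
(no output)
```

View pics/top3.png

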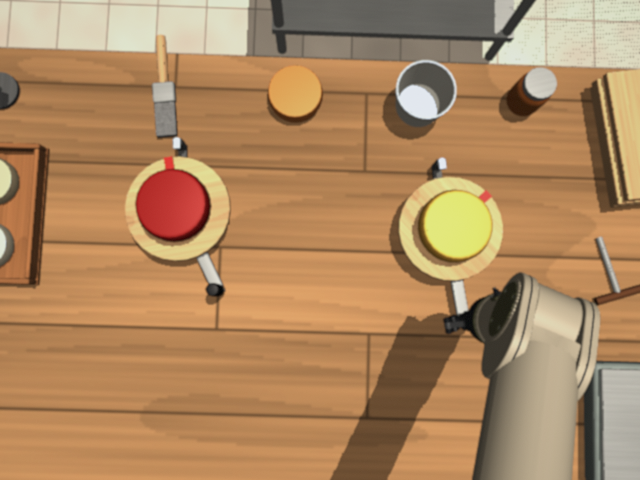

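The lever came along, with its arm now at (459,295), and the mark stayed at (485,197). Continuing clockwise.

```bash
python3 -m pendant '[[0.02,-0.41,0,0.95,1],[0.08,-0.82,0,1.91,1],[0.18,-1.22,0,2.86,1],[0.33,-1.61,0,3.82,1],[0.5,-1.98,0,4.77,1]]';python3 - <<'E'
from h import *
save('top','top4');save('side','side4')
E
```

```text
clock: 4.3
position: [0.4582, -0.189, 0.0738]
ee_rot: [0.989, -0.151, 0.002, 0.0]
ft_force: [13.0, -4.4, -7.6]
grip_width: 0.263
```

View pics/top4.png

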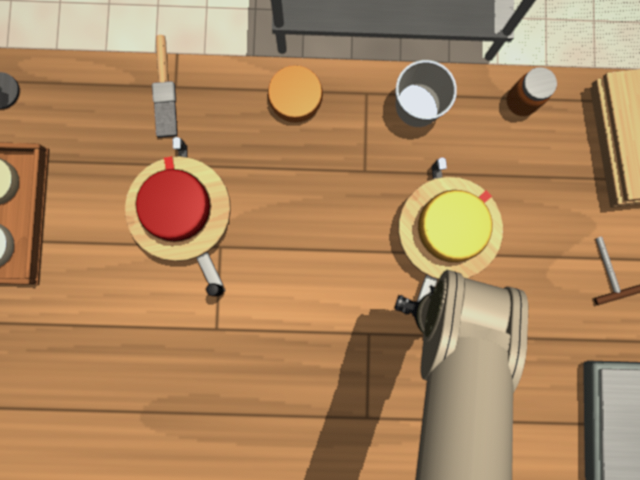

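The mark is still at (485,197), and the lever has swung about 1.0 rad. Now driving back anticlockwise.

```bash
python3 -m pendant '[[0.02,0.41,0,-0.95,1],[0.08,0.82,0,-1.91,1],[0.18,1.22,0,-2.86,1],[0.33,1.61,0,-3.82,1],[0.5,1.98,0,-4.77,1]]';python3 - <<'E'
from h import *
p,d=save('top','top5')
k,c,s=blob(masks(p)['red'],(400,170,515,290)); print(c,s)
q=plane('top',*c,.06)[:2]-[.613,-.2385]; print(np.hypot(*q),np.arctan2(q[1],q[0])-.142)
k,c,s=blob(masks(np.load('pics/top0.npz')['p'])['red'],(400,170,515,290)); 
q=plane('top',*c,.06)[:2]-[.613,-.2385]; print(np.hypot(*q),np.arctan2(q[1],q[0])-.142)
E
```

```text
clock: 5.03
position: [0.453, -0.2704, 0.0738]
ee_rot: [0.995, 0.102, 0.001, -0.0]
ft_force: [6.6, 3.5, 2.2]
grip_width: 0.264
[466.35135135 184.43243243] [462 179  10  12  74]
0.08706946509386747 -0.4702676836537606
0.08832424253017192 -0.9277078878882907
```

View pics/top5.png

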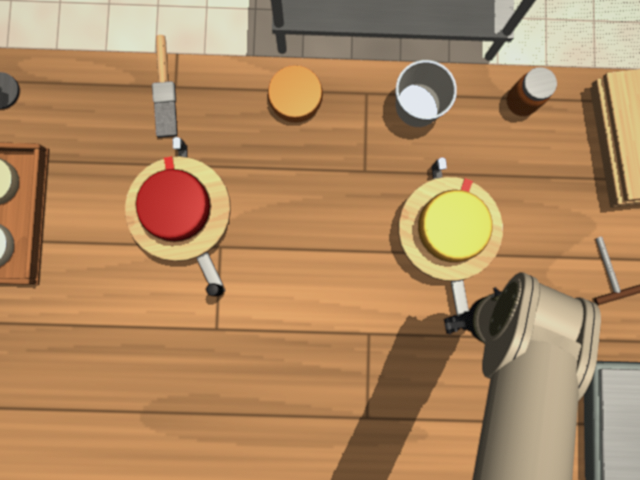

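The cheese turned with the lever; the mark is now at (466,184), which puts it about 0.47 rad short. I'll do the remaining 0.47 rad and slow down at the end.

```bash
python3 -m pendant '[[0.02,0.41,0,-0.95,1],[0.08,0.82,0,-1.91,1],[0.18,1.22,0,-2.86,1],[0.33,1.61,0,-3.82,1],[0.42,1.82,0,-4.34,1]]'; python3 -m pendant '[[0,0,0,0,1],[0,0,0,0,1]]';python3 - <<'E'
from h import *
p,d=save('top','top6');save('side','side6')
k,c,s=blob(masks(p)['red'],(400,170,515,290)); print(c,s)
q=plane('top',*c,.06)[:2]-[.613,-.2385]; print(np.hypot(*q),np.arctan2(q[1],q[0])-.142)
E
```

```text
clock: 5.7
position: [0.4834, -0.3388, 0.0738]
ee_rot: [0.947, 0.322, 0.001, 0.0]
ft_force: [0.3, 3.9, 6.7]
grip_width: 0.262
clock: 5.95
position: [0.4831, -0.3384, 0.0738]
ee_rot: [0.947, 0.321, 0.001, 0.0]
ft_force: [1.1, 1.5, 6.1]
grip_width: 0.262
[444.62765957 183.18085106] [441 177   8  14  94]
0.08432328130203838 -0.0023946430204948577
```

View pics/top6.png

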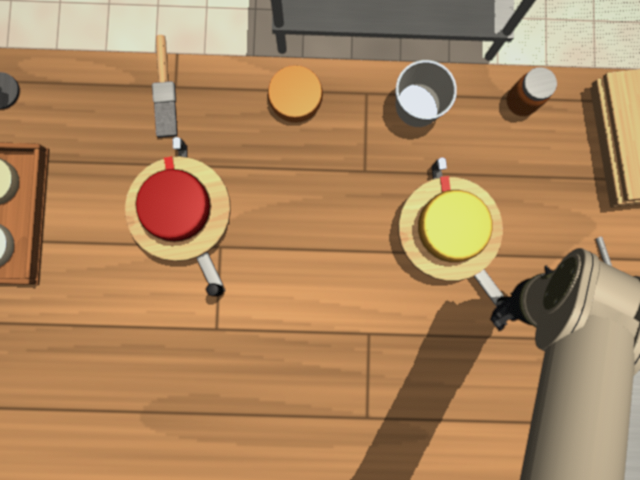

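The mark (445,183) now lines up with the pointer (442,163), with a measured error of about 0. I'll release and rise straight up.

```bash
python3 -m pendant '[[0,0,0,0,0.6],[0,0,0,0,0.3],[0,0,0,0,0],[0,0,0,0,0],[0,0,0,0,0]]'; python3 -m pendant '[[0,0,-0.8,0,0],[0,0,-1.8,0,0],[0,0,-2.8,0,0],[0,0,-3.5,0,0],[0,0,-3.5,0,0]]';python3 - <<'E'
from h import *
p,d=save('top','top7');save('side','side7')
k,c,s=blob(masks(p)['red'],(400,170,515,290)); print(c,s)
q=plane('top',*c,.06)[:2]-[.613,-.2385]; print(np.hypot(*q),np.arctan2(q[1],q[0])-.142)
k,c,s=blob(masks(p)['white'],(425,150,455,172)); print(c)
k,c,s=blob(masks(p)['black'],(205,280,230,300)); print('red post',c)
E
```

```text
clock: 6.68
position: [0.4823, -0.3384, 0.0733]
ee_rot: [0.947, 0.32, -0.0, 0.0]
ft_force: [0.2, -0.7, 0.5]
grip_width: 1.0
clock: 7.3
position: [0.4834, -0.339, 0.2158]
ee_rot: [0.947, 0.32, 0.001, 0.002]
ft_force: [1.2, 0.0, -0.8]
grip_width: 0.996
[444.6        183.25263158] [441 177   8  14  95]
0.0841968287091231 -0.0015894714400230825
[442.2875 163.    ]
red post [215.23577236 290.3495935 ]
```

View pics/side7.png

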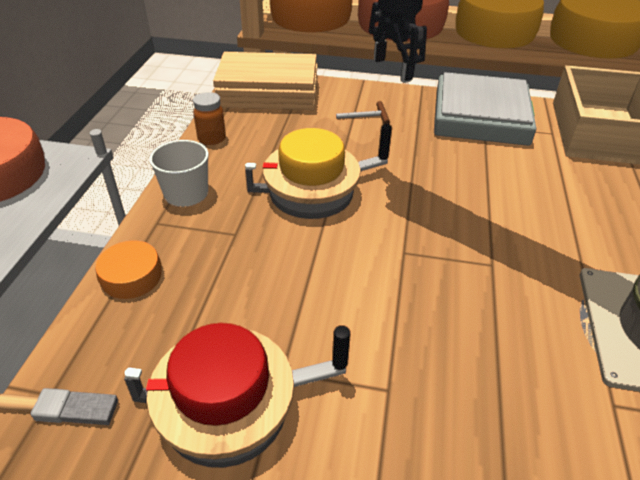

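The side view also shows the mark (270,165) at the pointer (250,165), with the gripper clear above the post. The red post hasn't moved.

```bash
python3 -c "
from workcell import hand_in
print(hand_in())"
```

```text
the job is handed in; nothing more can be done
None
```

The yellow cheese's red mark now lines up with the white pointer, and I handed the job in at about 7.4 s on the robot's clock.

I gripped the yellow stand's lever post at 20 N and swung it about 1.0 rad clockwise. The cheese did not move: its mark stayed at the same place in the picture. I then swung the lever about 0.95 rad anticlockwise, checking the angle by camera halfway, then let go and rose clear.

**Last checks:**
- **Alignment:** the top camera puts the mark about 0.002 rad from the pointer, the same before and after release. The side view agrees by eye.
- **Red stand:** its lever post was at the same place in the top view, within 0.3 pixel, before and after.
- **Robot:** the gripper was open and about 10 cm above the post, with only about 1 N of noise on the force reading.

No check failed. The only disagreement was in measuring: the two views differed by a few millimetres on the turning axis and by up to about 6 mm on the height of the post's top. This did not affect the result.

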